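# Grade the mixed mixing balls

### The job

Clear the wooden stick off the ball sorter into the cardboard box, and put the stray steel ball from the piece of square tube in the tipping tray with the other five. Then push the tray's upright lever over so that the tray tips and all six balls roll down the sloped board into their lanes by size, and let the tray back down to level. Leave the tin, the cup and the tape roll where they are.

Things in the scene. Friction and masses are not known exactly. Their poses are not given: they have to be found in the camera images.
- sorter: Fixed ball sorter of plywood and steel rods, 230 x 505 mm on the bench. Origin on the bench; +y runs downhill along it, z up. Its board lies between two 8 mm walls: back wall (x -100 to -92) and front wall (x 0 to 8), with level tops at z 152 mm, but raised cheeks, z 200 mm, at y -12 to 32. End wall at y 345. The tipping tray hangs at the uphill end (y -152 to 0).
- board (a point): Uphill end of the sloped board, mid-width (sorter x -46, y 0, z 136 mm). It falls 9 degrees along +y: plain board to y 60, then steel rods with 22 mm gaps (y 60 to 145), rods with 33 mm gaps (145 to 255), then an opening (255 to 345). A ball falls through at the first gap wider than itself and rolls out below the front wall, towards +x, into a lane.
- tray (a joint): Aluminium tipping tray, 92 x 152 mm outside, walls 4 mm thick and 40 mm high, open towards the board and hinged at that edge (sorter y 0, z 145 mm, axis along x). Angle in rad: 0 = level (the balls lie loose on its flat floor); grows as it tips to the board; stop at 0.8. It falls back by its weight when let go; tipping takes 5 to 10 N at the lever.
- lever_top (a point): Top of the upright steel lever fixed to the tray outside its near wall (26 mm wide along sorter x, 10 mm thick along sorter y, its upper 110 mm free). With the tray level the top is at x -130, y -35, z 285 mm in the sorter frame. Pushed towards sorter +y it swings about the tray's hinge and tips the tray.
- tray_mid (a point): Point on the tray's floor, 70 mm from the open edge, half-way across (x -46, y -70, z 145 mm in the sorter frame when level).
- stick_center (a point): Centre of a wooden stick, 140 x 18 x 12 mm (long axis x, 18 mm along y, 12 mm high), 30 g. It lies level across the sorter, on the tops of the front and back walls (its underside at z 152 mm), just downhill of the cheeks.
- carton: Fixed open cardboard box for offcuts, 200 (x) x 130 (y) x 50 mm high, walls 4 mm, empty. Origin at the centre of its underside.
- bush: Short offcut of square steel tube standing on the bench, 20 x 20 mm (sides along its x and y), 22 mm high, wall 2 mm; the stray ball is perched on its open top. Origin at the centre of its underside.
- tin_center (a point): Centre of a resin tin standing on the bench, 72 mm across, 95 mm high. Bystander.
- cup_center (a point): Centre of a white mixing cup standing upside down on the bench, 72 mm across at the rim below, 85 mm high. Bystander.
- tape_center (a point): Centre of a roll of masking tape lying on the bench, 90 mm across, 24 mm high. Bystander.
- lane_small (a point): Middle of the floor of the small balls' lane (sorter y 60 to 145 mm, x 0 to 125, open on top, walls 50 to 60 mm high).
- lane_medium (a point): Middle of the floor of the medium balls' lane (sorter y 145 to 255 mm, x 0 to 125, open on top, walls 50 to 60 mm high).
- lane_large (a point): Middle of the floor of the large balls' lane (sorter y 255 to 345 mm, x 0 to 125, open on top, walls 50 to 60 mm high).
- stray_center (a point): Centre of the stray ball: a medium steel ball, 28 mm, 90 g, perched on the piece of square tube.
- small1_center (a point): Centre of a small steel ball, 18 mm, 24 g, in the tray.
- small2_center (a point): Centre of a small steel ball, 18 mm, 24 g, in the tray.
- medium1_center (a point): Centre of a medium steel ball, 28 mm, 90 g, in the tray.
- large1_center (a point): Centre of a large steel ball, 40 mm, 260 g, in the tray.
- large2_center (a point): Centre of a large steel ball, 40 mm, 260 g, in the tray.

How it is judged:
On the way, in this order (a step that is already met when the one before it is completed fails the run):
1. the stick is in the cardboard box, and all six balls are in the level tray (x of stick_center in the frame of carton between -0.1 and 0.1 m and y of stick_center in the frame of carton between -0.065 and 0.065 m and z of stick_center in the frame of carton below 0.045 m and value of joint tray below 0.05 rad and x of small1_center in the frame of sorter between -0.092 and 0 m and y of small1_center in the frame of sorter between -0.155 and 0.003 m and z of small1_center in the frame of sorter between 0.14 and 0.205 m and x of small2_center in the frame of sorter between -0.092 and 0 m and y of small2_center in the frame of sorter between -0.155 and 0.003 m and z of small2_center in the frame of sorter between 0.14 and 0.205 m and x of medium1_center in the frame of sorter between -0.092 and 0 m and y of medium1_center in the frame of sorter between -0.155 and 0.003 m and z of medium1_center in the frame of sorter between 0.14 and 0.205 m and x of stray_center in the frame of sorter between -0.092 and 0 m and y of stray_center in the frame of sorter between -0.155 and 0.003 m and z of stray_center in the frame of sorter between 0.14 and 0.205 m and x of large1_center in the frame of sorter between -0.092 and 0 m and y of large1_center in the frame of sorter between -0.155 and 0.003 m and z of large1_center in the frame of sorter between 0.14 and 0.205 m and x of large2_center in the frame of sorter between -0.092 and 0 m and y of large2_center in the frame of sorter between -0.155 and 0.003 m and z of large2_center in the frame of sorter between 0.14 and 0.205 m), for 0.2 s.
2. the tray is tipped by more than 0.3 rad (value of joint tray above 0.3 rad), for 0.05 s.
At the end, for the whole second after the job is handed in: Both small balls lie in the small lane, both medium balls (one of them the former stray) in the medium lane and both large balls in the large lane, all at rest; the stick lies in the cardboard box (its centre within the box and below its rim); the tray is back down (under 0.08 rad) (x of stick_center in the frame of carton between -0.1 and 0.1 m and y of stick_center in the frame of carton between -0.065 and 0.065 m and z of stick_center in the frame of carton below 0.045 m and value of joint tray below 0.08 rad and linear speed of stick below 0.03 m/s and x of small1_center in the frame of sorter between -0.095 and 0.13 m and y of small1_center in the frame of sorter between 0.06 and 0.145 m and z of each of small1_center, small2_center, medium1_center, stray_center, large1_center, large2_center in the frame of sorter below 0.075 m and linear speed of each of small1, small2, medium1, stray, large1, large2 below 0.05 m/s and x of small2_center in the frame of sorter between -0.095 and 0.13 m and y of small2_center in the frame of sorter between 0.06 and 0.145 m and x of medium1_center in the frame of sorter between -0.095 and 0.13 m and y of medium1_center in the frame of sorter between 0.145 and 0.255 m and x of stray_center in the frame of sorter between -0.095 and 0.13 m and y of stray_center in the frame of sorter between 0.145 and 0.255 m and x of large1_center in the frame of sorter between -0.095 and 0.13 m and y of large1_center in the frame of sorter between 0.255 and 0.345 m and x of large2_center in the frame of sorter between -0.095 and 0.13 m and y of large2_center in the frame of sorter between 0.255 and 0.345 m); the robot touches nothing.
It fails at once if the tin is moved by more than 30 mm (distance of tin_center from where it was at the start of the episode above 0.03 m).
It fails at once if the cup is moved by more than 30 mm (distance of cup_center from where it was at the start of the episode above 0.03 m).
It fails at once if the tape is moved by more than 30 mm (distance of tape_center from where it was at the start of the episode above 0.03 m).
It also fails if it takes over 72 s, if anything falls off the work surface, if the arm or the gripper's body presses on something with over 40 N, if the wrist force passes 120 N, or if a joint passes its speed limit or range.

### The arm

A 7-joint arm with a two-finger parallel gripper is mounted at the origin on the work surface. World frame = base frame: x ahead of the robot, y to its left, z up, the work surface at z = 0. Lengths are in m, angles in rad, forces in N, time in s.
With the tool pointing down it reaches from about 0.4 to 0.85 m from the base axis. Payload 4.5 kg.
Tool frame: the origin (TCP) lies midway between the tips of the shut fingers; the grasp point (between the pads) lies 19 mm behind it; z points along the fingers, y is the line along which they close (so a half turn about z gives the same grasp; the last joint's range is limited). The gripper opens to 88 mm and grips with 3 to 60 N. Pads are 18 mm wide; open, the fingers measure 123 mm over their backs; the gripper's body (75 mm by 187 mm) begins 45 mm behind the grasp point.
Start: joints at [1.262, 0.689, -0.195, 1.565, 0.157, 0.902, -0.215], TCP at [0.21, -0.589, 0.239] pointing down, gripper open.
Joint ranges: [-3.01, 3.01], [-0.46, 2.08], [-1.47, 1.51], [0.13, 2.56], [-1, 4.14], [0.04, 2.09], [-2.66, 2.66]. Speed limits (rad/s): [2.57, 2.57, 3.14, 3.14, 3.14, 3.14, 3.14].

### API

Orientations are given as a unit quaternion [x, y, z, w].
In Python, from plant import get_state, viewer, workorder gives the robot as it stands. The module is installed in compiled form; this text tells all that it offers.
- The arm moves only by the tool step_arm, never from a script. Its argument "motion" is a list of rows, each an object of numbers: "wx", "wy", "wz": the turn, a rotation vector about the tool's x, y, z each as a share of 180 degrees, from -1 to 1; "dx", "dy", "dz": the shift along the tool's x, y, z each as a share of 8 cm, from -1 to 1; "claw": the finger opening in mm, from 0 to 88.1. A call has 1 to 8 rows; each row is the pose to reach, as a shift and turn from the pose commanded when the call began, along the tool's axes at that moment, turning the shorter way round; what a row does not reach only later rows make up. A row lasts 1/10 s, in which the tool goes at most 50 mm and 8.59 degrees, less where a joint would pass 70% of its speed; a pose out of reach is approached as far as the arm can. A call with a number of a shift or a turn outside -1 to 1 is refused whole. A call with a gripper value outside its range is refused whole. The fingers move at their own pace and stop on an object; "force" is the grip in N (left out, the last holds). Time passes only in rows, so rows that repeat a pose let the fingers close. It gives the time, the measured TCP pose, the force, the opening and the grip force at its end, in the units of the state.
- get_state(): the state, without advancing time (a new reading comes with each control period).
- viewer.snapshot(name): name is "scene" or "top" or "wrist"; returns (picture, depth): 480x640x3 uint8, red, green, blue; 480x640 float32, m along the optical axis (not along the pixel's ray), 0 where there is no reading.
- viewer.calibration(name): a dict with "vfov" (degrees; the focal length in pixels is half the picture's height over the tangent of half this angle, whatever the lens; pixels are square), "cx", "cy" (the principal point, pixels), "extrinsics" (4x4, takes a point from camera to world coordinates). Camera axes: x right, y down, z forward; pixel columns grow to the right and rows downward; lengths in m; the calibration is good to about 2 mm. A picture is of the moment at which its call begins: read the wrist's pose just before it. calibration takes no time and is no camera call; for the wrist camera it gives the pose at the moment of the call.
- workorder.finish_job(): hands the job in; it is judged then, once.
The state is a dict: "clock": time; "q": joint angles; "qd": joint speeds; "joint_torque": joint torques, N m; "tool_pos": TCP position; "eef_rot": TCP orientation; "contact_force": force on the tool from outside, world axes, zero at the start; "moment": the same for the moment, N m; "opening": opening from 0.0 (shut) to 1.0 (fully open); "finger_force": force on a finger pad.
Only numpy, scipy, OpenCV 4.12 (cv2) and the standard library are available. Lean on these libraries where they do the work, as an engineer would, in place of code of your own. Each camera call takes 0.05 s, during which the arm holds its last target. There are 200 camera calls.

## Working session

There is one attempt and no reset: what is moved stays moved. The work goes in short steps, Python scripts to look and compute and a tool call to move; the robot and the scene stay as the last step left them, time stands still between calls to the robot, and variables do not carry over. Pictures are saved under pics/ and viewed, at most 12 in all, crops included, and the job is handed in when it is done.

Besides the shell and the picture viewer there is one more tool, called after ">>>" as name(argument=value, ...) on one line, values as JSON. step_arm: Moves the arm, as the interface text tells. Shift numbers are shares of 8 cm and turn numbers shares of 180 degrees, none past 1 either way. Its arguments: {"type":"object","properties":{"motion":{"type":"array","items":{"type":"object","properties":{"wx":{"type":"number","minimum":-1,"maximum":1},"wy":{"type":"number","minimum":-1,"maximum":1},"wz":{"type":"number","minimum":-1,"maximum":1},"dx":{"type":"number","minimum":-1,"maximum":1},"dy":{"type":"number","minimum":-1,"maximum":1},"dz":{"type":"number","minimum":-1,"maximum":1},"claw":{"type":"number"}}}},"force":{"type":"number"}},"required":["motion"]}

```bash
mkdir -p pics
cat > h.py <<'E'
import numpy as np, cv2
from plant import get_state, viewer, workorder
from scipy.spatial.transform import Rotation as R
def snap(n,save=None):
    c=viewer.calibration(n); im,d=viewer.snapshot(n)
    if save: cv2.imwrite('pics/'+save,im[:,:,::-1])
    np.savez('/tmp/'+n,im=im,d=d,E=np.array(c['extrinsics']),k=[240/np.tan(np.radians(c['vfov'])/2),c['cx'],c['cy']])
    return ld(n)
class V: pass
def ld(n):
    z=np.load('/tmp/'+n+'.npz');v=V();v.im=z['im'];v.d=z['d'];v.E=z['E'];v.f,v.cx,v.cy=z['k'];return v
def cloud(v):
    u,w=np.meshgrid(np.arange(640),np.arange(480))
    P=np.stack([(u-v.cx)/v.f*v.d,(w-v.cy)/v.f*v.d,v.d],-1)
    return P@v.E[:3,:3].T+v.E[:3,3]
def ray(v,u,w,z):
    r=v.E[:3,:3]@np.array([(u-v.cx)/v.f,(w-v.cy)/v.f,1]);o=v.E[:3,3];return o+r*(z-o[2])/r[2]
def go(p,Rt=None):
    s=get_state();R0=R.from_quat(s['eef_rot']);d=R0.inv().apply(np.array(p)-s['tool_pos'])/.08
    w=(R0.inv()*Rt).as_rotvec()/np.pi if Rt is not None else None
    print('shift',d.round(3),'turn',None if w is None else w.round(4))
E
python3 - <<'E'
from h import *
s=get_state();print(s['tool_pos'],s['eef_rot'],s['opening'],s['clock'])
for n in('top','scene'):
    v=snap(n,n+'0.png');print(n,v.f,v.cx,v.cy,v.E.round(3).tolist())
E
```

```text
[ 0.20984408 -0.58806178  0.23789948] [ 9.85341300e-01  1.70592162e-01 -2.09885770e-04 -8.90430194e-04] 0.9994457255243849 0.0
top 438.8690996159006 325.3403873516094 235.46626594866603 [[0.024, -0.987, 0.157, 0.358], [-1.0, -0.021, 0.021, -0.006], [-0.017, -0.157, -0.987, 1.228], [0.0, 0.0, 0.0, 1.0]]
scene 530.349660932892 311.2051838049995 246.3229211518074 [[0.738, 0.524, -0.425, 0.97], [0.675, -0.57, 0.468, -0.453], [0.003, -0.632, -0.775, 0.978], [0.0, 0.0, 0.0, 1.0]]
```

View pics/top0.png

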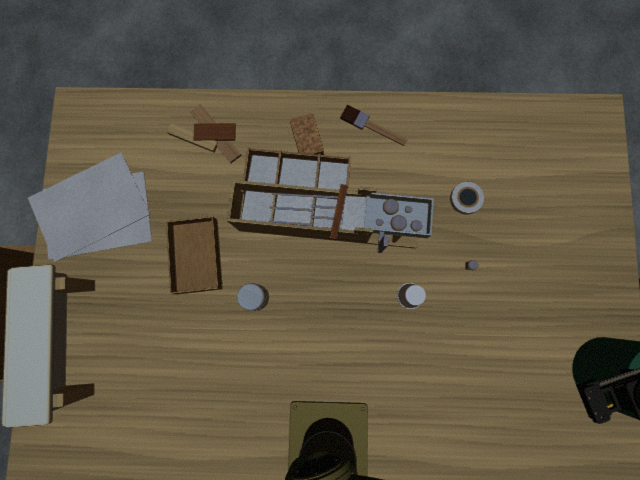

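View pics/scene0.png

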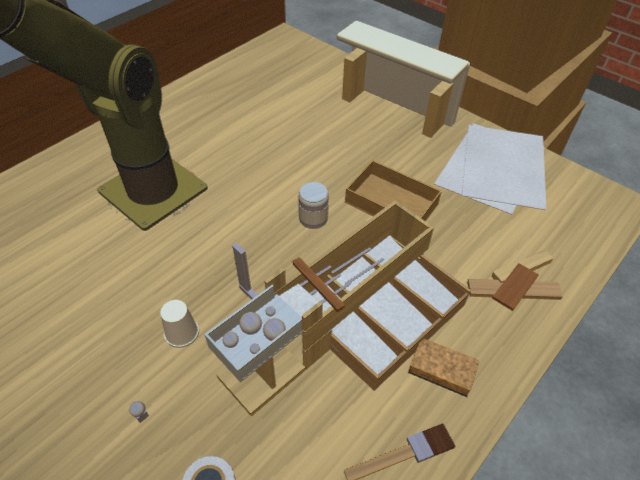

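The top view shows the stick at about (340,212), the stray ball at (472,265), the carton at (194,255), the tray at (400,215) and the lever at (384,240). The tin is at (252,297) and the cup at (412,295). Next I'll measure with masks, rays and depth.

Run:
```python
from h import *
v=ld('top');P=cloud(v);Z=P[...,2]
def box(m,name,roi):
    u0,u1,w0,w1=roi;k=np.zeros(m.shape,bool);k[w0:w1,u0:u1]=1;k&=m
    p=P[k];r=cv2.minAreaRect(p[:,:2].astype(np.float32));print(name,len(p),'c',np.round(r[0],4),'size',np.round(r[1],4),'ang',round(r[2],2),'z',np.percentile(p[:,2],[5,50,95]).round(4),'med',np.median(p,0).round(4));return k
ok=v.d>0
box(ok&(Z>.156)&(Z<.175),'stick',(322,352,180,242))
box(ok&(Z>.012),'ball',(455,490,250,280))
box(ok&(Z>.035)&(Z<.06),'carton',(160,230,210,300))
box(ok&(Z>.145)&(Z<.158),'wallsD',(222,334,175,250))
box(ok&(Z>.14)&(Z<.155),'tray',(368,440,185,240))
box(ok&(Z>.175)&(Z<.19),'trayrim',(368,440,185,240))
box(ok&(Z>.24)&(Z<.31),'lever',(365,410,220,260))
box(ok&(Z>.08),'tin',(230,275,275,320));box(ok&(Z>.075),'cup',(390,435,275,320))
s=ld('scene');Q=cloud(s)
def b2(k,name):
    p=Q[k];r=cv2.minAreaRect(p[:,:2].astype(np.float32));print(name,len(p),np.round(r[0],4),np.round(r[1],4),round(r[2],2),'z',np.percentile(p[:,2],[1,50,99]).round(4))
k=np.zeros(s.d.shape,bool);k[235:300,225:262]=1;b2(k&(Q[...,2]>.19)&(s.d>0),'lever scene')
k[:]=0;k[395:425,122:155]=1;b2(k&(Q[...,2]>.03),'ball scene')
k[:]=0;k[250:315,285:350]=1;b2(k&(Q[...,2]>.157),'stick scene')
# ball circles by colour: crop enlarged
c=v.im[245:285,450:495];c=cv2.resize(c,None,fx=8,fy=8,interpolation=cv2.INTER_CUBIC)
c2=cv2.resize(v.im[175:260,360:445],None,fx=4,fy=4,interpolation=cv2.INTER_CUBIC)
o=np.zeros((340,720,3),np.uint8);o[:320,:360]=c;o[:340,370:710]=c2
cv2.imwrite('pics/crop.png',o[:,:,::-1])
```

```text
stick 405 c [ 0.5895 -0.0144] size [0.0181 0.1401] ang 79.97 z [0.1586 0.1623 0.1653] med [ 0.5871 -0.0141  0.1623]
ball 95 c [ 0.4758 -0.3804] size [0.0238 0.0251] ang 88.41 z [0.0203 0.0405 0.0474] med [ 0.4744 -0.3772  0.0405]
carton 583 c [0.4865 0.3828] size [0.2007 0.1334] ang 7.74 z [0.0366 0.0468 0.0513] med [0.4906 0.3913 0.0468]
wallsD 834 c [0.5958 0.1307] size [0.2671 0.1272] ang 85.38 z [0.1465 0.1501 0.1536] med [0.6125 0.1551 0.1501]
tray 1280 c [ 0.582  -0.1635] size [0.1518 0.1018] ang 88.93 z [0.1406 0.1436 0.1513] med [ 0.5883 -0.1716  0.1436]
trayrim 609 c [ 0.5822 -0.1636] size [0.1586 0.1012] ang 88.67 z [0.1758 0.1811 0.1861] med [ 0.5863 -0.1583  0.1811]
lever 85 c [ 0.5009 -0.1172] size [0.01   0.0265] ang 84.58 z [0.2474 0.2812 0.2853] med [ 0.4997 -0.1157  0.2812]
tin 581 c [0.376  0.2076] size [0.0688 0.0681] ang 19.86 z [0.083  0.0931 0.0969] med [0.3746 0.2065 0.0931]
cup 342 c [ 0.3896 -0.216 ] size [0.0512 0.0512] ang 29.64 z [0.0789 0.0831 0.0866] med [ 0.3893 -0.2161  0.0831]
lever scene 448 [ 0.5025 -0.1189] [0.0115 0.0278] 86.36 z [0.1908 0.2469 0.2856]
ball scene 192 [ 0.7183 -0.4101] [0.027  0.5099] 83.46 z [0.0305 0.0413 0.9776]
stick scene 831 [ 0.7727 -0.197 ] [0.1051 0.6372] 47.04 z [0.1578 0.1633 0.9776]
```

View pics/crop.png

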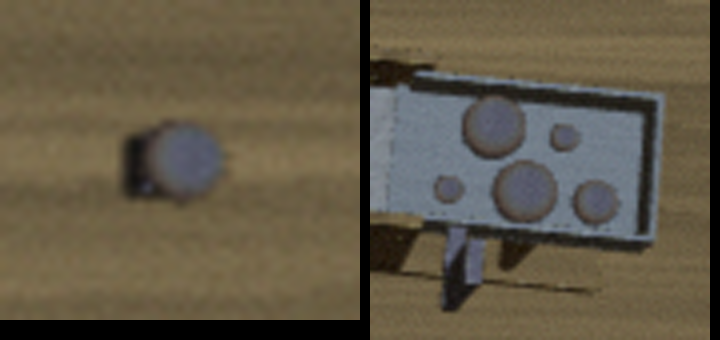

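The ball overhangs its tube, centred at about crop (185,158), which is (472.6,264.3) in the full picture. In the tray, the corner at crop (610,140) looks free. Next I fit the sorter frame and locate the balls.

Run:
```python
from h import *
v=ld('top');P=cloud(v);Z=P[...,2]
print('stray',ray(v,472.6,264.3,.0335))
# wall tops: lines from downhill part
m=(v.d>0)&(Z>.144)&(Z<.158);m[:,:222]=0;m[:,334:]=0;m[:175]=0;m[250:]=0
p=P[m][:,:2]
yaw0=np.radians(-4.8)
for it in range(4):
    c,s=np.cos(yaw0),np.sin(yaw0);q=p@np.array([[c,-s],[s,c]]) # into yaw frame
    x=q[:,0]
    h,e=np.histogram(x,bins=80); 
    if it==0: print([(round(e[i],3),h[i]) for i in range(80) if h[i]>15])
    lo=np.percentile(x,20);hi=np.percentile(x,90)
    from numpy import polyfit
    sl=[]
    for c0 in (lo,hi):
        k=abs(x-c0)<.012
        k=abs(x-np.median(x[k]))<.007
        a=polyfit(q[k][:,1],x[k],1);sl.append((a[0],np.median(x[k]),k.sum()))
    yaw0-=np.mean([t[0] for t in sl])
    print(np.degrees(yaw0),sl)
c,s=np.cos(yaw0),np.sin(yaw0);M=np.array([[c,-s],[s,c]])
q=p@M
k=(q[:,1]>np.percentile(q[:,1],99)-.012);print('end y',np.percentile(q[:,1],[95,98,99.5]))
# scene-based lever, both
for nm,l in(('levtop',(.5009,-.1172)),('levscene',(.5025,-.1189)),('stick',(.5895,-.0144))): print(nm,np.array(l)@M)
for n,X,Y,r in(('L1',494,126,.02),('L2',525,191,.02),('S1',565,136,.009),('S2',448,188,.009),('M',597,202,.014),):
    w=ray(v,360+(X-370)/4-.4,175+Y/4-.4,.145+r);print(n,w.round(4),(w[:2]@M).round(4))
for n,X,Y in(('rim TR',663,94),('rim BR',655,243),('rim TL',415,74)):
    w=ray(v,360+(X-370)/4-.4,175+Y/4-.4,.185);print(n,w.round(4),(w[:2]@M).round(4))
```

```text
stray [ 0.47665377 -0.38162849  0.0335    ]
[(np.float64(0.537), np.int64(69)), (np.float64(0.539), np.int64(68)), (np.float64(0.54), np.int64(67)), (np.float64(0.542), np.int64(62)), (np.float64(0.543), np.int64(62)), (np.float64(0.545), np.int64(27)), (np.float64(0.636), np.int64(23)), (np.float64(0.637), np.int64(81)), (np.float64(0.639), np.int64(65)), (np.float64(0.64), np.int64(62)), (np.float64(0.642), np.int64(64)), (np.float64(0.644), np.int64(53)), (np.float64(0.645), np.int64(19))]
-4.443825023777512 [(np.float64(-0.004871833285455918), np.float64(0.5412484842367999), np.int64(363)), (np.float64(-0.007561018811133928), np.float64(0.6407928957145256), np.int64(369))]
-4.4195814261615585 [(np.float64(0.0008875918084633736), np.float64(0.5424755287274547), np.int64(362)), (np.float64(-0.0017338530103174446), np.float64(0.6420191008787346), np.int64(370))]
-4.419553734495271 [(np.float64(0.0013102569504340794), np.float64(0.5425543847584093), np.int64(362)), (np.float64(-0.0013112235719382115), np.float64(0.6421057671162014), np.int64(370))]
-4.419553702863407 [(np.float64(0.0013107397297661867), np.float64(0.5425544747742763), np.int64(362)), (np.float64(-0.0013107408339265525), np.float64(0.6421058490881728), np.int64(370))]
end y [0.30627921 0.30797196 0.30897424]
levtop [ 0.50844193 -0.07825251]
levscene [ 0.51016817 -0.07982416]
stick [0.58885678 0.03106927]
L1 [ 0.6034 -0.1429  0.165 ] [ 0.6126 -0.096 ]
L2 [ 0.5629 -0.1619  0.165 ] [ 0.5737 -0.118 ]
S1 [ 0.6005 -0.1885  0.154 ] [ 0.6132 -0.1416]
S2 [ 0.566  -0.1158  0.154 ] [ 0.5732 -0.0719]
M [ 0.5581 -0.207   0.159 ] [ 0.5724 -0.1634]
rim TR [ 0.6207 -0.2426  0.185 ] [ 0.6375 -0.1941]
rim BR [ 0.5289 -0.2365  0.185 ] [ 0.5456 -0.1951]
rim TL [ 0.6303 -0.0923  0.185 ] [ 0.6355 -0.0434]
```

>>> step_arm(motion=[{"dx":0.5,"dy":-0.16,"wz":0.04,"claw":60},{"dx":1,"dy":-0.33,"wz":0.085},{"dx":1,"dy":-0.33,"wz":0.13},{"dx":1,"dy":-0.33,"wz":0.165},{"dx":1,"dy":-0.33,"wz":0.165}], force=15)

```text
$.motion[0]: bad value
```

Run:
```python
from h import *
s=get_state();print(s['tool_pos'],R.from_quat(s['eef_rot']).as_matrix().round(3).tolist(),s['clock'])
go([.4767,-.3816,.11])
v=ld('scene');k=np.zeros(v.d.shape,np.uint8)
c=v.im[390:430,115:160].astype(int);Q=cloud(v)[390:430,115:160]
m=(Q[...,2]>.024)&(Q[...,2]<.06);w,u=np.nonzero(m);print(len(u),u.min()+115,u.max()+115,w.min()+390,w.max()+390)
(cx,cy),r=cv2.minEnclosingCircle(np.stack([u,w],1)[(Q[m][:,2]>.03)].astype(np.float32));print(cx+115,cy+390,r,ray(v,cx+115,cy+390,.0335))
```

```text
[ 0.20984885 -0.58811348  0.23801969] [[0.942, 0.336, -0.001], [0.336, -0.942, 0.001], [-0.0, -0.002, -1.0]] 0.1
shift [ 4.01  -1.307  1.602] turn None
194 130 145 401 416
136.94444465637207 408.8333339691162 8.098644256591797 [ 0.47684452 -0.3824317   0.0335    ]
```

>>> step_arm(motion=[{"dx":0.5,"dy":-0.16,"dz":0,"wx":0,"wy":0,"wz":0.04,"claw":60},{"dx":1,"dy":-0.33,"dz":0,"wx":0,"wy":0,"wz":0.085,"claw":60},{"dx":1,"dy":-0.33,"dz":0,"wx":0,"wy":0,"wz":0.13,"claw":60},{"dx":1,"dy":-0.33,"dz":0,"wx":0,"wy":0,"wz":0.165,"claw":60},{"dx":1,"dy":-0.33,"dz":0,"wx":0,"wy":0,"wz":0.165,"claw":60}], force=15)

```text
clock: 0.6
tool_pos: [0.2768, -0.5364, 0.2384]
eef_rot: [0.996, -0.087, -0.0, -0.0]
contact_force: [0.2, 0.0, -0.8]
opening: 0.682
finger_force: 0.0
```

Run:
```python
from h import *
s=get_state();print(s['tool_pos'],R.from_quat(s['eef_rot']).as_matrix().round(3).tolist(),s['clock'],s['opening'])
go([.4768,-.382,.10])
```

```text
[ 0.27679024 -0.53638286  0.23840349] [[0.985, -0.174, -0.001], [-0.174, -0.985, 0.0], [-0.001, -0.0, -1.0]] 0.6 0.6817977885095298
shift [ 2.128 -2.335  1.729] turn None
```

>>> step_arm(motion=[{"dx":0.35,"dy":-0.39,"dz":0.1,"wx":0,"wy":0,"wz":0,"claw":60},{"dx":0.71,"dy":-0.78,"dz":0.2,"wx":0,"wy":0,"wz":0,"claw":60},{"dx":1,"dy":-1,"dz":0.4,"wx":0,"wy":0,"wz":0,"claw":60},{"dx":1,"dy":-1,"dz":0.4,"wx":0,"wy":0,"wz":0,"claw":60}])

```text
clock: 1.0
tool_pos: [0.3739, -0.4673, 0.2047]
eef_rot: [0.997, -0.082, 0.0, -0.003]
contact_force: [0.1, 0.2, -0.5]
opening: 0.681
finger_force: 0.0
```

>>> step_arm(motion=[{"dx":0.4,"dy":-0.5,"dz":0.3,"wx":0,"wy":0,"wz":0,"claw":60},{"dx":0.8,"dy":-0.9,"dz":0.6,"wx":0,"wy":0,"wz":0,"claw":60},{"dx":1,"dy":-1,"dz":0.8,"wx":0,"wy":0,"wz":0,"claw":60},{"dx":1,"dy":-1,"dz":0.8,"wx":0,"wy":0,"wz":0,"claw":60}])

```text
clock: 1.4
tool_pos: [0.4646, -0.4035, 0.1401]
eef_rot: [0.996, -0.084, -0.001, -0.002]
contact_force: [0.5, 0.3, 1.2]
opening: 0.681
finger_force: 0.0
```

>>> step_arm(motion=[{"dx":0.128,"dy":-0.335,"dz":0.4,"wx":0,"wy":0,"wz":0,"claw":60},{"dx":0.128,"dy":-0.335,"dz":0.4,"wx":0,"wy":0,"wz":0,"claw":60},{"dx":0.128,"dy":-0.335,"dz":0.4,"wx":0,"wy":0,"wz":0,"claw":60}])

```text
clock: 1.7
tool_pos: [0.4754, -0.3837, 0.1108]
eef_rot: [0.996, -0.088, -0.001, 0.0]
contact_force: [-0.4, -1.3, 0.9]
opening: 0.681
finger_force: 0.0
```

Run:
```python
from h import *
s=get_state();print(s['tool_pos'],s['clock'],s['opening'],s['contact_force'])
go([.4768,-.382,.0285])
v=snap('wrist','w1.png');Q=cloud(v);m=(Q[...,2]>.024)&(Q[...,2]<.055)&(np.hypot(Q[...,0]-.4768,Q[...,1]+.382)<.03)&(v.d>0)
w,u=np.nonzero(m);(cx,cy),r=cv2.minEnclosingCircle(np.stack([u,w],1).astype(np.float32));print(len(u),cx,cy,r,ray(v,cx,cy,.0335),np.percentile(Q[m],[2,50,98],axis=0).round(4).tolist())
```

```text
[ 0.47538812 -0.38373725  0.11080675] 1.7 0.6807095856926519 [-0.43521712 -1.29880733  0.88441816]
shift [ 0.015 -0.025  1.029] turn None
1243 315.2610168457031 249.52830505371094 19.900362014770508 [ 0.47501921 -0.38313832  0.0335    ] [[0.4649, -0.3956, 0.0321], [0.4783, -0.3838, 0.042], [0.488, -0.3712, 0.0463]]
```

View pics/w1.png

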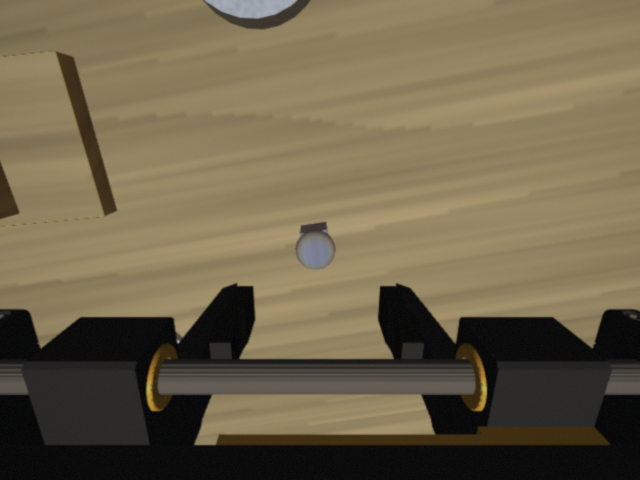

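The wrist view shows the ball at (315,249), midway between the fingers, and its position agrees with the other two views. Descending to grip it.

>>> step_arm(motion=[{"dx":0,"dy":0.01,"dz":0.4,"wx":0,"wy":0,"wz":0,"claw":60},{"dx":0,"dy":0.01,"dz":0.8,"wx":0,"wy":0,"wz":0,"claw":60},{"dx":0,"dy":0.01,"dz":1,"wx":0,"wy":0,"wz":0,"claw":60},{"dx":0,"dy":0.01,"dz":1,"wx":0,"wy":0,"wz":0,"claw":60},{"dx":0,"dy":0.01,"dz":1,"wx":0,"wy":0,"wz":0,"claw":60}])

```text
clock: 2.25
tool_pos: [0.4768, -0.3848, 0.0318]
eef_rot: [0.996, -0.088, 0.001, 0.001]
contact_force: [0.3, -0.4, 0.9]
opening: 0.681
finger_force: 0.0
```

>>> step_arm(motion=[{"dx":0,"dy":0,"dz":0.03,"wx":0,"wy":0,"wz":0,"claw":60},{"dx":0,"dy":0,"dz":0.03,"wx":0,"wy":0,"wz":0,"claw":35},{"dx":0,"dy":0,"dz":0.03,"wx":0,"wy":0,"wz":0,"claw":20},{"dx":0,"dy":0,"dz":0.03,"wx":0,"wy":0,"wz":0,"claw":20},{"dx":0,"dy":0,"dz":0.03,"wx":0,"wy":0,"wz":0,"claw":20},{"dx":0,"dy":0,"dz":0.03,"wx":0,"wy":0,"wz":0,"claw":20}], force=15)

```text
clock: 2.85
tool_pos: [0.4768, -0.3834, 0.0285]
eef_rot: [0.996, -0.088, 0.0, -0.0]
contact_force: [-0.0, -0.3, 0.8]
opening: 0.306
finger_force: 15.0
```

>>> step_arm(motion=[{"dx":0,"dy":0,"dz":-0.3,"wx":0,"wy":0,"wz":0,"claw":20},{"dx":0,"dy":0,"dz":-0.7,"wx":0,"wy":0,"wz":0,"claw":20},{"dx":0,"dy":0,"dz":-1,"wx":0,"wy":0,"wz":0,"claw":20},{"dx":0,"dy":0,"dz":-1,"wx":0,"wy":0,"wz":0,"claw":20}])

```text
clock: 3.25
tool_pos: [0.4785, -0.385, 0.1115]
eef_rot: [0.996, -0.088, 0.003, 0.002]
contact_force: [-0.0, -0.6, -0.1]
opening: 0.305
finger_force: 15.0
```

>>> step_arm(motion=[{"dx":0.1,"dy":-0.1,"dz":-0.4,"wx":0,"wy":0,"wz":0,"claw":20},{"dx":0.3,"dy":-0.4,"dz":-0.8,"wx":0,"wy":0,"wz":0,"claw":20},{"dx":0.5,"dy":-0.7,"dz":-1,"wx":0,"wy":0,"wz":0,"claw":20},{"dx":0.5,"dy":-0.7,"dz":-1,"wx":0,"wy":0,"wz":0,"claw":20}])

```text
clock: 3.65
tool_pos: [0.5311, -0.3308, 0.1898]
eef_rot: [0.996, -0.084, 0.003, -0.001]
contact_force: [0.4, 0.8, -0.4]
opening: 0.3
finger_force: 15.0
```

>>> step_arm(motion=[{"dx":0.2,"dy":-0.3,"dz":-0.3,"wx":0,"wy":0,"wz":0,"claw":20},{"dx":0.4,"dy":-0.6,"dz":-0.64,"wx":0,"wy":0,"wz":0,"claw":20},{"dx":0.5,"dy":-0.8,"dz":-0.64,"wx":0,"wy":0,"wz":0,"claw":20},{"dx":0.5,"dy":-0.8,"dz":-0.64,"wx":0,"wy":0,"wz":0,"claw":20}])

```text
clock: 4.05
tool_pos: [0.5776, -0.2759, 0.238]
eef_rot: [0.996, -0.085, -0.0, -0.001]
contact_force: [0.6, 1.0, -0.9]
opening: 0.3
finger_force: 15.0
```

>>> step_arm(motion=[{"dx":0.06,"dy":-0.4,"dz":0,"wx":0,"wy":0,"wz":0,"claw":20},{"dx":0.126,"dy":-0.771,"dz":0,"wx":0,"wy":0,"wz":0,"claw":20},{"dx":0.126,"dy":-0.771,"dz":0,"wx":0,"wy":0,"wz":0,"claw":20},{"dx":0.126,"dy":-0.771,"dz":0,"wx":0,"wy":0,"wz":0,"claw":20}])

```text
clock: 4.45
tool_pos: [0.5951, -0.2212, 0.2374]
eef_rot: [0.996, -0.088, -0.002, 0.0]
contact_force: [-1.1, -0.3, -1.4]
opening: 0.305
finger_force: 15.0
```

Run:
```python
from h import *
s=get_state();print(s['tool_pos'],s['clock'],s['opening'],s['contact_force'])
go([.5971,-.2202,.188]); v=snap('scene')
cv2.imwrite('pics/s2.png',cv2.resize(v.im[180:420,100:420],None,fx=2,fy=2)[:,:,::-1])
```

```text
[ 0.59510512 -0.2212181   0.23744136] 4.45 0.3045420551628141 [-1.08923555 -0.25035721 -1.36147977]
shift [ 0.025 -0.018  0.618] turn None
```

View pics/s2.png

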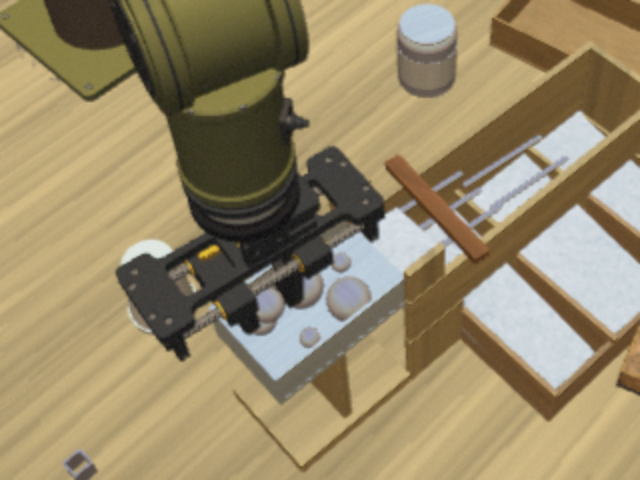

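The ball is still held at about (265,305) in the picture, just inboard of the tray's far end. Lowering and releasing.

>>> step_arm(motion=[{"dx":0,"dy":0,"dz":0.2,"wx":0,"wy":0,"wz":0,"claw":20},{"dx":0,"dy":0,"dz":0.45,"wx":0,"wy":0,"wz":0,"claw":20},{"dx":0,"dy":0,"dz":0.62,"wx":0,"wy":0,"wz":0,"claw":20},{"dx":0,"dy":0,"dz":0.62,"wx":0,"wy":0,"wz":0,"claw":20},{"dx":0,"dy":0,"dz":0.62,"wx":0,"wy":0,"wz":0,"claw":20},{"dx":0,"dy":0,"dz":0.62,"wx":0,"wy":0,"wz":0,"claw":20},{"dx":0,"dy":0,"dz":0.62,"wx":0,"wy":0,"wz":0,"claw":40},{"dx":0,"dy":0,"dz":0.62,"wx":0,"wy":0,"wz":0,"claw":40}])

```text
clock: 5.3
tool_pos: [0.5976, -0.2205, 0.1908]
eef_rot: [0.996, -0.088, 0.001, 0.0]
contact_force: [-0.1, 0.4, 0.7]
opening: 0.447
finger_force: 0.0
```

>>> step_arm(motion=[{"dx":0,"dy":0,"dz":0,"wx":0,"wy":0,"wz":0,"claw":40},{"dx":0,"dy":0,"dz":-0.3,"wx":0,"wy":0,"wz":0,"claw":40},{"dx":0,"dy":0,"dz":-0.7,"wx":0,"wy":0,"wz":0,"claw":40},{"dx":0,"dy":0,"dz":-0.8,"wx":0,"wy":0,"wz":0,"claw":40},{"dx":0,"dy":0,"dz":-0.8,"wx":0,"wy":0,"wz":0,"claw":40}])

```text
clock: 5.8
tool_pos: [0.598, -0.2206, 0.2555]
eef_rot: [0.996, -0.088, 0.002, 0.0]
contact_force: [-0.2, 0.4, 0.2]
opening: 0.451
finger_force: 0.0
```

Run:
```python
from h import *
s=get_state();print(s['tool_pos'],s['clock'],s['opening'],s['contact_force'])
go([.5895,-.0144,.253]); v=snap('scene');w=snap('wrist')
o=np.zeros((480,800,3),np.uint8);o[:480,:400]=cv2.resize(v.im[260:400,190:310],(400,480));o[:300,400:]=cv2.resize(w.im,(400,300))
cv2.imwrite('pics/s3.png',o[:,:,::-1])
```

```text
[ 0.59801963 -0.22062735  0.25547392] 5.8 0.45111274937357515 [-0.17813986  0.44551662  0.23149485]
shift [-0.555 -2.52   0.028] turn None
```

View pics/s3.png

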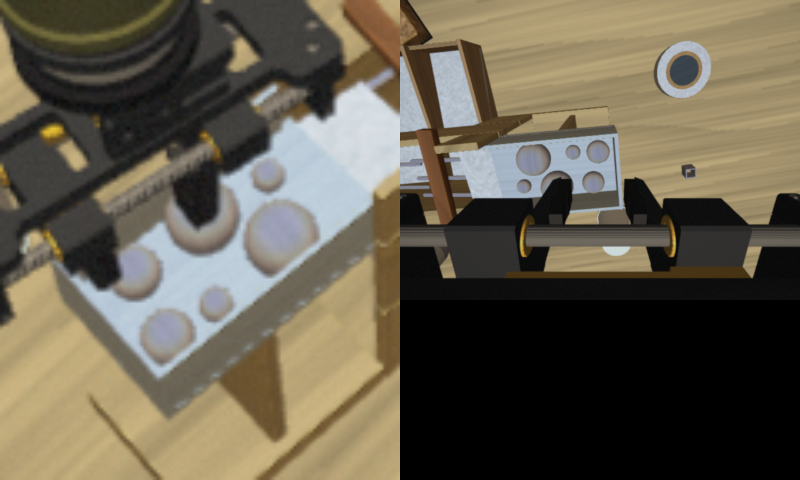

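All six balls are in the tray. The stray is in the corner at (165,335) in the left panel. Next is the stick.

>>> step_arm(motion=[{"dx":-0.1,"dy":-0.5,"dz":0,"wx":0,"wy":0,"wz":0,"claw":40},{"dx":-0.2,"dy":-1,"dz":0,"wx":0,"wy":0,"wz":0,"claw":40},{"dx":-0.2,"dy":-1,"dz":0,"wx":0,"wy":0,"wz":0,"claw":40}])

```text
clock: 6.2
tool_pos: [0.595, -0.13, 0.2521]
eef_rot: [0.997, -0.083, -0.002, -0.003]
contact_force: [0.8, 0.1, 0.2]
opening: 0.454
finger_force: 0.0
```

>>> step_arm(motion=[{"dx":-0.1,"dy":-0.5,"dz":0,"wx":0,"wy":0,"wz":0,"claw":40},{"dx":-0.2,"dy":-1,"dz":0,"wx":0,"wy":0,"wz":0,"claw":40},{"dx":-0.2,"dy":-1,"dz":0,"wx":0,"wy":0,"wz":0,"claw":40}])

```text
clock: 6.5
tool_pos: [0.5929, -0.0488, 0.2523]
eef_rot: [0.997, -0.082, -0.002, -0.003]
contact_force: [1.0, 0.6, 0.7]
opening: 0.459
finger_force: 0.0
```

>>> step_arm(motion=[{"dx":-0.15,"dy":-0.52,"dz":0,"wx":0,"wy":0,"wz":0,"claw":40},{"dx":-0.15,"dy":-0.52,"dz":0,"wx":0,"wy":0,"wz":0,"claw":40},{"dx":-0.15,"dy":-0.52,"dz":0.3,"wx":0,"wy":0,"wz":0,"claw":40},{"dx":-0.15,"dy":-0.52,"dz":0.5,"wx":0,"wy":0,"wz":0,"claw":40},{"dx":-0.15,"dy":-0.52,"dz":0.5,"wx":0,"wy":0,"wz":0,"claw":40}])

```text
clock: 7.0
tool_pos: [0.5867, -0.0147, 0.2109]
eef_rot: [0.996, -0.088, -0.003, 0.001]
contact_force: [-0.2, 0.3, 0.4]
opening: 0.454
finger_force: 0.0
```

Run:
```python
from h import *
s=get_state();print(s['tool_pos'],s['clock'],s['opening'],s['contact_force'])
w=snap('wrist');Q=cloud(w);m=(w.d>0)&(Q[...,2]>.157)&(Q[...,2]<.17)&(abs(Q[...,1]+.0144)<.03)&(abs(Q[...,0]-.59)<.09)
r=cv2.minAreaRect(Q[m][:,:2].astype(np.float32));print(m.sum(),r,np.percentile(Q[m],[1,50,99],axis=0).round(4).tolist())
go([.5895,-.0144,.148])
```

```text
[ 0.58670267 -0.0146564   0.2108946 ] 7.0 0.4536298454343279 [-0.24301879  0.27360907  0.43674919]
6271 ((0.588720440864563, -0.015878234058618546), (0.018039638176560402, 0.13972963392734528), 79.84134674072266) [[0.5225, -0.0343, 0.1609], [0.5998, -0.0175, 0.163], [0.6567, 0.0018, 0.1645]]
shift [ 0.023 -0.008  0.804] turn None
```

>>> step_arm(motion=[{"dx":0,"dy":0,"dz":0.4,"wx":0,"wy":0,"wz":0,"claw":40},{"dx":0,"dy":0,"dz":0.7,"wx":0,"wy":0,"wz":0,"claw":40},{"dx":0,"dy":0,"dz":0.82,"wx":0,"wy":0,"wz":0,"claw":40},{"dx":0,"dy":0,"dz":0.82,"wx":0,"wy":0,"wz":0,"claw":40},{"dx":0,"dy":0,"dz":0.82,"wx":0,"wy":0,"wz":0,"claw":10},{"dx":0,"dy":0,"dz":0.82,"wx":0,"wy":0,"wz":0,"claw":10},{"dx":0,"dy":0,"dz":0.82,"wx":0,"wy":0,"wz":0,"claw":10},{"dx":0,"dy":0,"dz":0.82,"wx":0,"wy":0,"wz":0,"claw":10}])

```text
clock: 7.85
tool_pos: [0.5898, -0.0143, 0.1495]
eef_rot: [0.996, -0.088, 0.001, -0.0]
contact_force: [-0.5, -0.2, 4.8]
opening: 0.205
finger_force: 15.0
```

>>> step_arm(motion=[{"dx":0,"dy":0,"dz":-0.2,"wx":0,"wy":0,"wz":0,"claw":10},{"dx":0,"dy":0,"dz":-0.5,"wx":0,"wy":0,"wz":0,"claw":10},{"dx":0,"dy":0,"dz":-0.8,"wx":0,"wy":0,"wz":0,"claw":10},{"dx":0,"dy":0,"dz":-0.8,"wx":0,"wy":0,"wz":0,"claw":10}])

```text
clock: 8.25
tool_pos: [0.5912, -0.0142, 0.2155]
eef_rot: [0.996, -0.088, 0.003, -0.0]
contact_force: [0.5, 0.1, 0.1]
opening: 0.203
finger_force: 15.0
```

Run:
```python
from h import *
s=get_state();print(s['tool_pos'],s['clock'],s['opening'],s['contact_force'])
go([.4865,.3828,.14])
```

```text
[ 0.59119725 -0.01420086  0.21547951] 8.25 0.20255382053777854 [0.52371554 0.05176357 0.0734147 ]
shift [-2.162 -4.656  0.935] turn None
```

>>> step_arm(motion=[{"dx":-0.2,"dy":-0.4,"dz":0,"wx":0,"wy":0,"wz":0,"claw":10},{"dx":-0.43,"dy":-0.93,"dz":0,"wx":0,"wy":0,"wz":0,"claw":10},{"dx":-0.43,"dy":-0.93,"dz":0,"wx":0,"wy":0,"wz":0,"claw":10}])

```text
clock: 8.55
tool_pos: [0.5657, 0.074, 0.2112]
eef_rot: [0.997, -0.082, -0.002, -0.003]
contact_force: [0.7, 1.1, -0.7]
opening: 0.204
finger_force: 15.0
```

>>> step_arm(motion=[{"dx":-0.2,"dy":-0.5,"dz":0,"wx":0,"wy":0,"wz":0,"claw":10},{"dx":-0.43,"dy":-0.93,"dz":0,"wx":0,"wy":0,"wz":0,"claw":10},{"dx":-0.43,"dy":-0.93,"dz":0,"wx":0,"wy":0,"wz":0,"claw":10}])

```text
clock: 8.85
tool_pos: [0.5444, 0.1521, 0.2112]
eef_rot: [0.997, -0.082, -0.002, -0.002]
contact_force: [1.5, -0.5, 0.2]
opening: 0.202
finger_force: 15.0
```

>>> step_arm(motion=[{"dx":-0.2,"dy":-0.5,"dz":0,"wx":0,"wy":0,"wz":0,"claw":10},{"dx":-0.43,"dy":-0.93,"dz":0,"wx":0,"wy":0,"wz":0,"claw":10},{"dx":-0.43,"dy":-0.93,"dz":0,"wx":0,"wy":0,"wz":0,"claw":10}])

```text
clock: 9.15
tool_pos: [0.5235, 0.2307, 0.2113]
eef_rot: [0.997, -0.083, -0.002, -0.002]
contact_force: [0.9, 0.2, -0.7]
opening: 0.2
finger_force: 15.0
```

>>> step_arm(motion=[{"dx":-0.2,"dy":-0.5,"dz":0,"wx":0,"wy":0,"wz":0,"claw":10},{"dx":-0.43,"dy":-0.93,"dz":0,"wx":0,"wy":0,"wz":0,"claw":10},{"dx":-0.43,"dy":-0.93,"dz":0,"wx":0,"wy":0,"wz":0,"claw":10}])

```text
clock: 9.45
tool_pos: [0.5024, 0.3097, 0.2113]
eef_rot: [0.997, -0.083, -0.001, -0.002]
contact_force: [0.1, 0.2, -0.5]
opening: 0.207
finger_force: 15.0
```

>>> step_arm(motion=[{"dx":-0.2,"dy":-0.5,"dz":0,"wx":0,"wy":0,"wz":-0.04,"claw":10},{"dx":-0.44,"dy":-0.93,"dz":0.2,"wx":0,"wy":0,"wz":-0.08,"claw":10},{"dx":-0.44,"dy":-0.93,"dz":0.6,"wx":0,"wy":0,"wz":-0.098,"claw":10},{"dx":-0.44,"dy":-0.93,"dz":0.9,"wx":0,"wy":0,"wz":-0.098,"claw":10},{"dx":-0.44,"dy":-0.93,"dz":0.9,"wx":0,"wy":0,"wz":-0.098,"claw":10}])

```text
clock: 9.95
tool_pos: [0.4819, 0.3795, 0.1365]
eef_rot: [0.998, 0.066, -0.003, 0.003]
contact_force: [-0.5, -0.8, -0.7]
opening: 0.202
finger_force: 15.0
```

Run:
```python
from h import *
s=get_state();print(s['tool_pos'],s['clock'],s['opening'],s['contact_force'])
go([.4865,.3828,.013],R.from_matrix(np.array([[np.cos(a:=np.radians(7.74)),np.sin(a),0],[np.sin(a),-np.cos(a),0],[0,0,-1]])))
v=snap('scene','s4.png')
```

```text
[0.48190855 0.37950219 0.13649582] 9.95 0.20196564566429964 [-0.54854714 -0.84621688 -0.72813519]
shift [ 0.073 -0.041  1.543] turn [ 0.0016  0.0021 -0.0009]
```

View pics/s4.png

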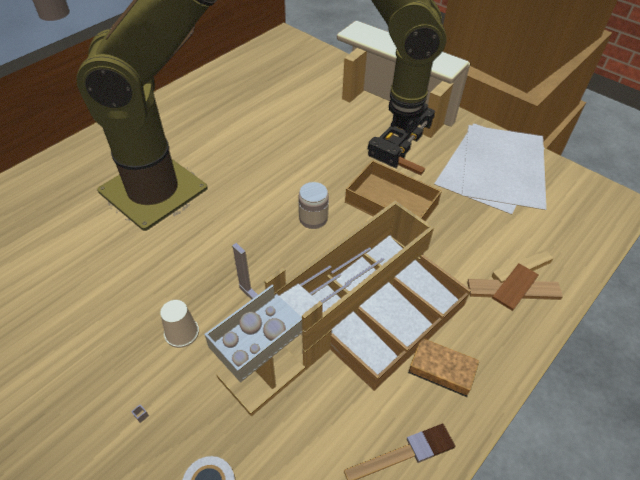

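The stick is held over the carton at (405,160), and all six balls are in the tray. Lowering and releasing.

>>> step_arm(motion=[{"dx":0.03,"dy":-0.02,"dz":0.3,"wx":0,"wy":0,"wz":0,"claw":10},{"dx":0.03,"dy":-0.02,"dz":0.6,"wx":0,"wy":0,"wz":0,"claw":10},{"dx":0.03,"dy":-0.02,"dz":0.8,"wx":0,"wy":0,"wz":0,"claw":10},{"dx":0.03,"dy":-0.02,"dz":0.8,"wx":0,"wy":0,"wz":0,"claw":10}])

```text
clock: 10.4
tool_pos: [0.4856, 0.383, 0.0752]
eef_rot: [0.998, 0.066, -0.001, 0.001]
contact_force: [-0.9, 0.1, -0.7]
opening: 0.201
finger_force: 15.0
```

>>> step_arm(motion=[{"dx":0,"dy":0,"dz":0.3,"wx":0,"wy":0,"wz":0,"claw":10},{"dx":0,"dy":0,"dz":0.55,"wx":0,"wy":0,"wz":0,"claw":10},{"dx":0,"dy":0,"dz":0.68,"wx":0,"wy":0,"wz":0,"claw":10},{"dx":0,"dy":0,"dz":0.68,"wx":0,"wy":0,"wz":0,"claw":10},{"dx":0,"dy":0,"dz":0.68,"wx":0,"wy":0,"wz":0,"claw":35},{"dx":0,"dy":0,"dz":0.68,"wx":0,"wy":0,"wz":0,"claw":35},{"dx":0,"dy":0,"dz":0.68,"wx":0,"wy":0,"wz":0,"claw":35}])

```text
clock: 11.1
tool_pos: [0.4866, 0.3847, 0.023]
eef_rot: [0.998, 0.066, 0.001, -0.001]
contact_force: [0.0, 0.1, 0.4]
opening: 0.395
finger_force: 0.0
```

>>> step_arm(motion=[{"dx":0,"dy":0,"dz":-0.4,"wx":0,"wy":0,"wz":0,"claw":35},{"dx":0,"dy":0,"dz":-0.8,"wx":0,"wy":0,"wz":0,"claw":35},{"dx":0,"dy":0,"dz":-1,"wx":0,"wy":0,"wz":0,"claw":0},{"dx":0,"dy":0,"dz":-1,"wx":0,"wy":0,"wz":0,"claw":0}])

```text
clock: 11.5
tool_pos: [0.4877, 0.3856, 0.105]
eef_rot: [0.998, 0.066, 0.002, -0.002]
contact_force: [-0.1, -0.4, 0.5]
opening: 0.242
finger_force: 0.0
```

Run:
```python
from h import *
s=get_state();print(s['tool_pos'],s['clock'],s['opening'],s['contact_force'])
v=snap('top');cv2.imwrite('pics/s5.png',cv2.resize(v.im[140:330,150:450],None,fx=2.6,fy=2.6)[:,:,::-1])
```

```text
[0.48771143 0.38555029 0.10500202] 11.5 0.2423417738851772 [-0.06523961 -0.43978869  0.4516972 ]
```

View pics/s5.png

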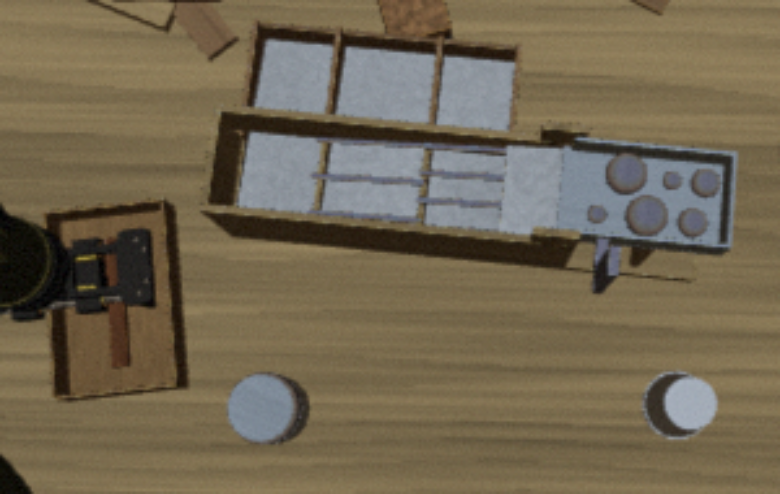

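The stick lies in the carton at about (120,330) in this crop, and all six balls are in the level tray. Next I move to the uphill side of the lever, passing above it.

>>> step_arm(motion=[{"dx":0,"dy":0.4,"dz":-0.4,"wx":0,"wy":0,"wz":0,"claw":0},{"dx":-0.1,"dy":0.7,"dz":-0.7,"wx":0,"wy":0,"wz":0,"claw":0},{"dx":-0.1,"dy":0.98,"dz":-1,"wx":0,"wy":0,"wz":0,"claw":0},{"dx":-0.1,"dy":0.98,"dz":-1,"wx":0,"wy":0,"wz":0,"claw":0}])

```text
clock: 11.95
tool_pos: [0.4905, 0.3017, 0.1835]
eef_rot: [0.998, 0.063, 0.001, 0.001]
contact_force: [0.1, -0.9, -0.0]
opening: 0.01
finger_force: 0.0
```

>>> step_arm(motion=[{"dx":0,"dy":0.4,"dz":-0.4,"wx":0,"wy":0,"wz":0,"claw":0},{"dx":-0.1,"dy":0.7,"dz":-0.7,"wx":0,"wy":0,"wz":0,"claw":0},{"dx":-0.1,"dy":0.98,"dz":-1,"wx":0,"wy":0,"wz":0,"claw":0},{"dx":-0.1,"dy":0.98,"dz":-1,"wx":0,"wy":0,"wz":0,"claw":0}])

```text
clock: 12.35
tool_pos: [0.4926, 0.2245, 0.2631]
eef_rot: [0.998, 0.064, 0.002, 0.0]
contact_force: [0.8, -0.9, -0.2]
opening: 0.007
finger_force: 0.0
```

>>> step_arm(motion=[{"dx":0,"dy":0.4,"dz":-0.4,"wx":0,"wy":0,"wz":0,"claw":0},{"dx":-0.1,"dy":0.7,"dz":-0.7,"wx":0,"wy":0,"wz":0,"claw":0},{"dx":-0.1,"dy":0.98,"dz":-0.8,"wx":0,"wy":0,"wz":0,"claw":0},{"dx":-0.1,"dy":0.98,"dz":-0.8,"wx":0,"wy":0,"wz":0,"claw":0}])

```text
clock: 12.75
tool_pos: [0.4939, 0.1463, 0.3253]
eef_rot: [0.998, 0.064, 0.0, 0.001]
contact_force: [0.4, -0.7, -0.7]
opening: 0.007
finger_force: 0.0
```

>>> step_arm(motion=[{"dx":0,"dy":0.5,"dz":0,"wx":0,"wy":0,"wz":0,"claw":0},{"dx":-0.1,"dy":0.98,"dz":0,"wx":0,"wy":0,"wz":0,"claw":0},{"dx":-0.1,"dy":0.98,"dz":0,"wx":0,"wy":0,"wz":0,"claw":0}])

```text
clock: 13.05
tool_pos: [0.4949, 0.0653, 0.3237]
eef_rot: [0.998, 0.063, -0.002, 0.002]
contact_force: [-0.5, 0.4, -0.4]
opening: 0.006
finger_force: 0.0
```

>>> step_arm(motion=[{"dx":0,"dy":0.5,"dz":0,"wx":0,"wy":0,"wz":0,"claw":0},{"dx":-0.1,"dy":0.98,"dz":0,"wx":0,"wy":0,"wz":0,"claw":0},{"dx":-0.1,"dy":0.98,"dz":0,"wx":0,"wy":0,"wz":0,"claw":0}])

```text
clock: 13.35
tool_pos: [0.4976, -0.0132, 0.324]
eef_rot: [0.998, 0.063, -0.002, 0.001]
contact_force: [-0.1, -0.2, -0.4]
opening: 0.005
finger_force: 0.0
```

Run:
```python
from h import *
s=get_state();print(s['tool_pos'],s['clock'],s['opening'],s['contact_force'])
a=np.radians(-4.4)
go([.499,-.175,.33],R.from_matrix(np.array([[np.cos(a),np.sin(a),0],[np.sin(a),-np.cos(a),0],[0,0,-1]])))
```

```text
[ 0.49757018 -0.01320641  0.32400171] 13.35 0.004732321745837597 [-0.12525657 -0.21222921 -0.40351629]
shift [-0.236  2.009 -0.07 ] turn [0.0008 0.001  0.0645]
```

>>> step_arm(motion=[{"dx":-0.1,"dy":0.5,"dz":-0.05,"wx":0,"wy":0,"wz":0,"claw":0},{"dx":-0.15,"dy":1,"dz":-0.05,"wx":0,"wy":0,"wz":0,"claw":0},{"dx":-0.15,"dy":1,"dz":-0.05,"wx":0,"wy":0,"wz":0,"claw":0}])

```text
clock: 13.65
tool_pos: [0.4968, -0.094, 0.3284]
eef_rot: [0.998, 0.063, -0.001, 0.001]
contact_force: [-0.8, -0.4, -0.3]
opening: 0.006
finger_force: 0.0
```

>>> step_arm(motion=[{"dx":-0.1,"dy":0.5,"dz":0,"wx":0,"wy":0,"wz":0.035,"claw":0},{"dx":-0.1,"dy":1,"dz":0,"wx":0,"wy":0,"wz":0.065,"claw":0},{"dx":-0.1,"dy":1,"dz":0,"wx":0,"wy":0,"wz":0.065,"claw":0},{"dx":-0.1,"dy":1,"dz":0,"wx":0,"wy":0,"wz":0.065,"claw":0}])

```text
clock: 14.05
tool_pos: [0.5001, -0.1686, 0.3283]
eef_rot: [0.999, -0.035, -0.001, -0.001]
contact_force: [0.9, 0.2, -1.3]
opening: 0.003
finger_force: 0.0
```

Run:
```python
from h import *
s=get_state();print(s['tool_pos'],s['clock'],s['opening'],s['contact_force'])
go([.497,-.1724,.242])
```

```text
[ 0.50008907 -0.16862639  0.3283387 ] 14.05 0.002882475572163345 [ 0.86729995  0.20099931 -1.26674545]
shift [-0.033  0.052  1.079] turn None
```

>>> step_arm(motion=[{"dx":-0.02,"dy":0.04,"dz":0.4,"wx":0,"wy":0,"wz":0,"claw":0},{"dx":-0.02,"dy":0.04,"dz":0.8,"wx":0,"wy":0,"wz":0,"claw":0},{"dx":-0.02,"dy":0.04,"dz":1,"wx":0,"wy":0,"wz":0,"claw":0},{"dx":-0.02,"dy":0.04,"dz":1,"wx":0,"wy":0,"wz":0,"claw":0}])

```text
clock: 14.45
tool_pos: [0.4966, -0.1699, 0.2471]
eef_rot: [0.999, -0.033, -0.003, -0.002]
contact_force: [0.4, 1.0, 0.2]
opening: 0.006
finger_force: 0.0
```

>>> step_arm(motion=[{"dx":0,"dy":-0.07,"dz":0.08,"wx":0,"wy":0,"wz":0,"claw":0},{"dx":0,"dy":-0.14,"dz":0.08,"wx":0,"wy":0,"wz":0,"claw":0},{"dx":0,"dy":-0.21,"dz":0.08,"wx":0,"wy":0,"wz":0,"claw":0},{"dx":0,"dy":-0.28,"dz":0.08,"wx":0,"wy":0,"wz":0,"claw":0},{"dx":0,"dy":-0.34,"dz":0.08,"wx":0,"wy":0,"wz":0,"claw":0},{"dx":0,"dy":-0.4,"dz":0.08,"wx":0,"wy":0,"wz":0,"claw":0},{"dx":0,"dy":-0.4,"dz":0.08,"wx":0,"wy":0,"wz":0,"claw":0}])

```text
clock: 15.15
tool_pos: [0.5, -0.1414, 0.2437]
eef_rot: [0.999, -0.036, 0.0, 0.0]
contact_force: [-0.1, -0.8, 0.1]
opening: 0.001
finger_force: 0.0
```

>>> step_arm(motion=[{"dx":0,"dy":-0.02,"dz":0,"wx":0,"wy":0,"wz":0,"claw":0},{"dx":0,"dy":-0.04,"dz":0,"wx":0,"wy":0,"wz":0,"claw":0},{"dx":0,"dy":-0.06,"dz":0,"wx":0,"wy":0,"wz":0,"claw":0},{"dx":0,"dy":-0.08,"dz":0,"wx":0,"wy":0,"wz":0,"claw":0},{"dx":0,"dy":-0.1,"dz":0,"wx":0,"wy":0,"wz":0,"claw":0},{"dx":0,"dy":-0.12,"dz":0,"wx":0,"wy":0,"wz":0,"claw":0},{"dx":0,"dy":-0.14,"dz":0,"wx":0,"wy":0,"wz":0,"claw":0},{"dx":0,"dy":-0.16,"dz":0,"wx":0,"wy":0,"wz":0,"claw":0}])

```text
clock: 15.95
tool_pos: [0.5008, -0.1332, 0.2448]
eef_rot: [0.999, -0.038, 0.001, 0.002]
contact_force: [-2.5, -7.5, 8.5]
opening: 0.001
finger_force: 4.3
```

>>> step_arm(motion=[{"dx":0,"dy":-0.02,"dz":0,"wx":0,"wy":0,"wz":0,"claw":0},{"dx":0,"dy":-0.04,"dz":0,"wx":0,"wy":0,"wz":0,"claw":0},{"dx":0,"dy":-0.06,"dz":0,"wx":0,"wy":0,"wz":0,"claw":0},{"dx":0,"dy":-0.08,"dz":0,"wx":0,"wy":0,"wz":0,"claw":0},{"dx":0,"dy":-0.1,"dz":0,"wx":0,"wy":0,"wz":0,"claw":0},{"dx":0,"dy":-0.12,"dz":0,"wx":0,"wy":0,"wz":0,"claw":0},{"dx":0,"dy":-0.14,"dz":0,"wx":0,"wy":0,"wz":0,"claw":0},{"dx":0,"dy":-0.16,"dz":0,"wx":0,"wy":0,"wz":0,"claw":0}])

```text
clock: 16.75
tool_pos: [0.5023, -0.1189, 0.2445]
eef_rot: [0.999, -0.037, 0.001, 0.001]
contact_force: [-1.7, -4.5, 4.6]
opening: 0.002
finger_force: 2.6
```

Run:
```python
from h import *
s=get_state();print(s['tool_pos'],s['clock'],s['opening'],s['contact_force'])
v=snap('scene');cv2.imwrite('pics/s6.png',cv2.resize(v.im[180:420,160:480],None,fx=2,fy=2)[:,:,::-1])
```

```text
[ 0.50225173 -0.11892233  0.24446658] 16.75 0.0024746560293157846 [-1.68310284 -4.5217105   4.62246349]
```

View pics/s6.png

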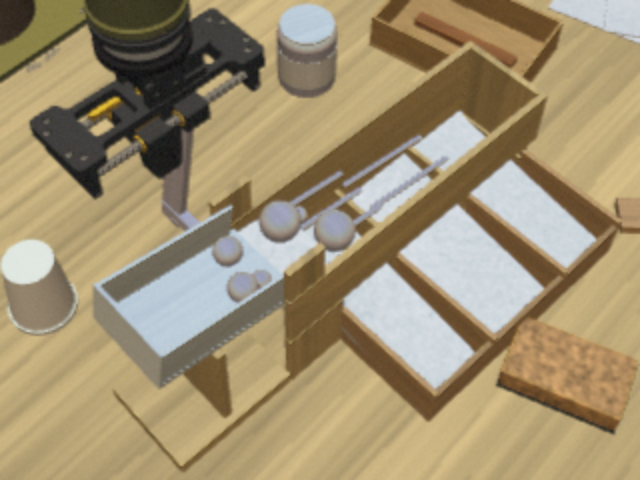

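The tray is tipping. The two large balls are on the rods at about (280,220) and (335,228), and the other balls are following. Continuing slowly.

>>> step_arm(motion=[{"dx":0,"dy":-0.02,"dz":0,"wx":0,"wy":0,"wz":0,"claw":0},{"dx":0,"dy":-0.04,"dz":0,"wx":0,"wy":0,"wz":0,"claw":0},{"dx":0,"dy":-0.06,"dz":0,"wx":0,"wy":0,"wz":0,"claw":0},{"dx":0,"dy":-0.08,"dz":0,"wx":0,"wy":0,"wz":0,"claw":0},{"dx":0,"dy":-0.1,"dz":0,"wx":0,"wy":0,"wz":0,"claw":0},{"dx":0,"dy":-0.12,"dz":0,"wx":0,"wy":0,"wz":0,"claw":0},{"dx":0,"dy":-0.14,"dz":0,"wx":0,"wy":0,"wz":0,"claw":0},{"dx":0,"dy":-0.16,"dz":0,"wx":0,"wy":0,"wz":0,"claw":0}])

```text
clock: 17.6
tool_pos: [0.5027, -0.1035, 0.2436]
eef_rot: [0.999, -0.036, 0.0, -0.0]
contact_force: [0.8, -2.6, 4.1]
opening: 0.004
finger_force: 2.1
```

>>> step_arm(motion=[{"dx":0,"dy":-0.03,"dz":0,"wx":0,"wy":0,"wz":0,"claw":0},{"dx":0,"dy":-0.06,"dz":0,"wx":0,"wy":0,"wz":0,"claw":0},{"dx":0,"dy":-0.09,"dz":0,"wx":0,"wy":0,"wz":0,"claw":0},{"dx":0,"dy":-0.12,"dz":0,"wx":0,"wy":0,"wz":0,"claw":0},{"dx":0,"dy":-0.15,"dz":0,"wx":0,"wy":0,"wz":0,"claw":0},{"dx":0,"dy":-0.18,"dz":0,"wx":0,"wy":0,"wz":0,"claw":0},{"dx":0,"dy":-0.21,"dz":0,"wx":0,"wy":0,"wz":0,"claw":0},{"dx":0,"dy":-0.24,"dz":0,"wx":0,"wy":0,"wz":0,"claw":0}])

```text
clock: 18.4
tool_pos: [0.5035, -0.0843, 0.2431]
eef_rot: [0.999, -0.036, -0.001, 0.0]
contact_force: [1.3, -1.5, -0.0]
opening: 0.003
finger_force: 1.0
```

>>> step_arm(motion=[{"dx":0,"dy":0,"dz":0,"wx":0,"wy":0,"wz":0,"claw":0},{"dx":0,"dy":0,"dz":0,"wx":0,"wy":0,"wz":0,"claw":0},{"dx":0,"dy":0,"dz":0,"wx":0,"wy":0,"wz":0,"claw":0},{"dx":0,"dy":0,"dz":0,"wx":0,"wy":0,"wz":0,"claw":0},{"dx":0,"dy":0,"dz":0,"wx":0,"wy":0,"wz":0,"claw":0},{"dx":0,"dy":0,"dz":0,"wx":0,"wy":0,"wz":0,"claw":0},{"dx":0,"dy":0,"dz":0,"wx":0,"wy":0,"wz":0,"claw":0},{"dx":0,"dy":0,"dz":0,"wx":0,"wy":0,"wz":0,"claw":0}])

```text
clock: 19.2
tool_pos: [0.5035, -0.0846, 0.2434]
eef_rot: [0.999, -0.036, -0.0, 0.0]
contact_force: [-0.5, -1.6, -0.5]
opening: 0.005
finger_force: 0.7
```

Run:
```python
from h import *
s=get_state();print(s['tool_pos'],s['clock'],s['opening'],s['contact_force'])
v=snap('scene');cv2.imwrite('pics/s7.png',cv2.resize(v.im[180:420,160:480],None,fx=2,fy=2)[:,:,::-1])
```

```text
[ 0.50352299 -0.08459702  0.2433972 ] 19.2 0.004956666682211761 [-0.52567375 -1.64453161 -0.49531952]
```

View pics/s7.png

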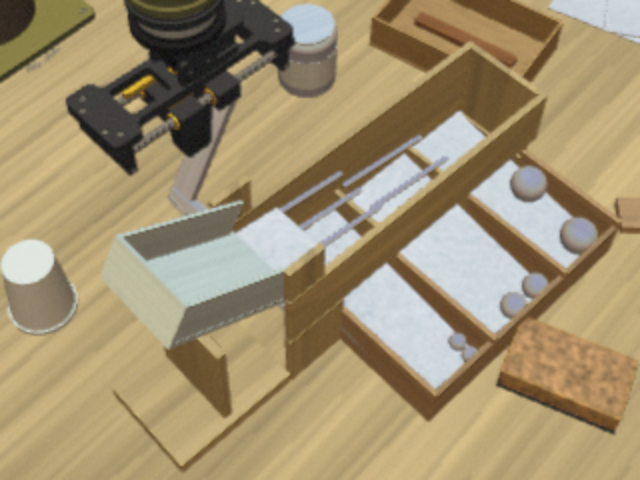

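All six balls are in their lanes: small at (460,348), medium at (525,295) and large at (530,183) and (578,235). Now I let the tray down and back off.

>>> step_arm(motion=[{"dx":0,"dy":0.1,"dz":0,"wx":0,"wy":0,"wz":0,"claw":0},{"dx":0,"dy":0.22,"dz":0,"wx":0,"wy":0,"wz":0,"claw":0},{"dx":0,"dy":0.34,"dz":0,"wx":0,"wy":0,"wz":0,"claw":0},{"dx":0,"dy":0.46,"dz":0,"wx":0,"wy":0,"wz":0,"claw":0},{"dx":0,"dy":0.58,"dz":0,"wx":0,"wy":0,"wz":0,"claw":0},{"dx":0,"dy":0.7,"dz":0,"wx":0,"wy":0,"wz":0,"claw":0},{"dx":0,"dy":0.85,"dz":0,"wx":0,"wy":0,"wz":0,"claw":0},{"dx":0,"dy":1,"dz":0,"wx":0,"wy":0,"wz":0,"claw":0}])

```text
clock: 20.05
tool_pos: [0.4983, -0.165, 0.2436]
eef_rot: [0.999, -0.036, 0.0, -0.0]
contact_force: [-0.1, -0.1, 0.1]
opening: 0.005
finger_force: 0.0
```

>>> step_arm(motion=[{"dx":0,"dy":0.3,"dz":-0.3,"wx":0,"wy":0,"wz":0,"claw":0},{"dx":0,"dy":0.6,"dz":-0.6,"wx":0,"wy":0,"wz":0,"claw":0},{"dx":0,"dy":0.6,"dz":-0.6,"wx":0,"wy":0,"wz":0,"claw":0},{"dx":0,"dy":0.6,"dz":-0.6,"wx":0,"wy":0,"wz":0,"claw":0},{"dx":0,"dy":0.6,"dz":-0.6,"wx":0,"wy":0,"wz":0,"claw":0},{"dx":0,"dy":0.6,"dz":-0.6,"wx":0,"wy":0,"wz":0,"claw":0}])

```text
clock: 20.65
tool_pos: [0.4944, -0.2107, 0.2905]
eef_rot: [0.999, -0.035, -0.001, -0.001]
contact_force: [-0.2, -0.9, 0.9]
opening: 0.006
finger_force: 0.0
```

Run:
```python
from h import *
s=get_state();print(s['tool_pos'],s['clock'],s['contact_force'])
v=snap('scene');cv2.imwrite('pics/s8.png',v.im[:,:,::-1])
```

```text
[ 0.4944376  -0.21066329  0.29051226] 20.65 [-0.15352564 -0.90492466  0.87857869]
```

View pics/s8.png

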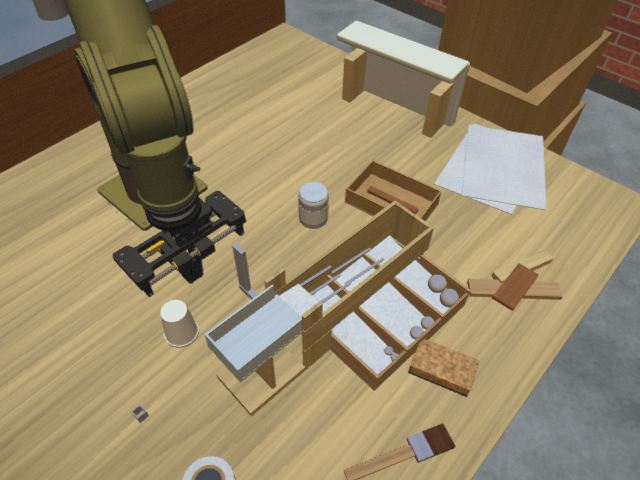

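The tray is level again, with the lever upright at (242,270). The balls are in their lanes, the stick is in the box at (392,200), and the robot touches nothing.

>>> step_arm(motion=[{"dx":0,"dy":0,"dz":0,"wx":0,"wy":0,"wz":0,"claw":0},{"dx":0,"dy":0,"dz":0,"wx":0,"wy":0,"wz":0,"claw":0},{"dx":0,"dy":0,"dz":0,"wx":0,"wy":0,"wz":0,"claw":0},{"dx":0,"dy":0,"dz":0,"wx":0,"wy":0,"wz":0,"claw":0},{"dx":0,"dy":0,"dz":0,"wx":0,"wy":0,"wz":0,"claw":0},{"dx":0,"dy":0,"dz":0,"wx":0,"wy":0,"wz":0,"claw":0}])

```text
clock: 21.3
tool_pos: [0.4948, -0.2123, 0.2915]
eef_rot: [0.999, -0.036, 0.0, 0.0]
contact_force: [-0.3, -0.3, 0.4]
opening: 0.012
finger_force: 0.0
```

```bash
python3 -c "
from plant import workorder
print(workorder.finish_job())"
```

```text
the job is handed in; nothing more can be done
None
```

I handed the job in at 21.3 s: in the last picture the stick is in the box, all six balls are in their size lanes, the tray is level again and the tin and cup are unmoved (the arm never went near the tape roll); the hand-in call gave no verdict.

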